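# Feed the pipe cradle over the step and home it under the drilling jig's lip

## Robot

A 6-joint arm with a two-finger parallel gripper is mounted at the origin on the work surface. World frame = base frame: x ahead of the robot, y to its left, z up, the work surface at z = 0. Lengths are in m, angles in rad, forces in N, time in s.
With the tool pointing down it reaches from about 0.275 to 0.725 m from the base axis. Payload 15.9 kg.
Tool frame: the origin (TCP) lies at the very end of the fingers, on their centre line; the grasp point (between the pads) lies 19 mm behind it; z points along the fingers, y is the line along which they close (so a half turn about z gives the same grasp; the last joint's range is limited). The gripper opens to 85 mm and grips with 20 to 120 N. Pads are 22 mm wide; open, the fingers measure 114 mm over their backs; the gripper's body (76 mm by 85 mm) begins 54 mm behind the grasp point. The pads swing forward as they close: fully open they stand 13 mm farther back than shut.
Start: joints at [1.177, 0.213, -0.034, 1.323, 0, 1.571], TCP at [0.192, 0.462, 0.231] pointing down, gripper open.
Joint ranges: [-2.98, 2.98], [-0.74, 1.72], [-1.14, 1.35], [-2.1, 2.04], [-1.57, 1.44], [-3.14, 3.14]. Speed limits (rad/s): [1.89, 1.89, 2.39, 2.57, 3.14, 3.14].

## Interface

Orientations are given as a 3x3 rotation matrix whose columns are the frame's x, y, z axes.
In Python, from station import robot gives the robot as it stands.
- The arm moves only by the tool apply_moves, never from a script. Its argument "moves" is a list of rows, each a list of 2 entries, a list of its own where there are three numbers: the shift along the tool's x, y, z as a fraction of full scale, then the turn, a rotation vector about the tool's x, y, z as a fraction of full scale. In form: [[[tx, ty, tz], [wx, wy, wz]], ...]. A call has exactly 10 rows; each row is the pose to reach, as a shift and turn from the pose commanded when the call began, along the tool's axes at that moment, turning the shorter way round; what a row does not reach only later rows make up. Full scale, the value 1, is 15 cm for a shift and 180 degrees for a turn. A row lasts 1/12 s, in which the tool goes at most 41.7 mm and 7.16 degrees, less where a joint would pass 70% of its speed; a pose out of reach is approached as far as the arm can. A call with a number of a shift or a turn outside -1 to 1 is refused whole. A call with a gripper value outside its range is refused whole. "grip" is the closure, from -1 (fully open) to 1 (shut), set as the call begins (left out, the last holds). The fingers move at their own pace and stop on an object; "grip_force" is the grip in N (left out, the last holds). Time passes only in rows, so rows that repeat a pose let the fingers close, or fill a call up. It gives the time, the measured TCP pose, the force, the opening and the grip force at its end, in the units of the state.
- robot.get_obs(): the state, without advancing time (a new reading comes with each control period).
- robot.get_image(name): name is "scene" or "top"; returns the picture (420x560x3 uint8, blue, green, red); there is no depth.
- robot.get_calibration(name): a dict with "mtx" (3x3 intrinsics, pixels), "k1" (the pictures are not rectified: a ray, as slopes to the right and down, at radius r is drawn at 1 + k1 r^2 times it, then the intrinsics apply), "T" (4x4, takes a point from camera to world coordinates). Camera axes: x right, y up, looking along -z (the intrinsics and any distortion apply to the point x, -y, -z); pixel columns grow to the right and rows downward; lengths in m; the calibration is good to about 2 mm. A picture is of the moment at which its call begins. get_calibration takes no time and is no camera call.
- robot.sign_off(): hands the job in; it is judged then, once.
The state is a dict: "time_s": time; "joints": joint angles; "qvel": joint speeds; "effort": joint torques, N m; "tcp_pos": TCP position; "ee_rot": TCP orientation; "contact_force": force on the tool from outside, world axes, zero at the start; "moment": the same for the moment, N m; "gripper_width": finger opening in m; "grip_force": force on a finger pad.
Only numpy, scipy, OpenCV 4.12 (cv2) and the standard library are available. Lean on these libraries where they do the work, as an engineer would, in place of code of your own. Each camera call takes 0.05 s, during which the arm holds its last target. There are 200 camera calls.

## Task

Slide the wooden cradle, with the cane pipe lying in its trough, from the dark infeed board up over the small step onto the metal drilling bed, then push it sideways so that its long edge goes under the overhanging lip until it is fully home against the back of the pocket. Keep it sliding on its base all the way, never lifted off or tipped up, keep the pipe lying in its trough, leave the bur stand, the oil bottle and the brush alone, and let go at the end.

Things in the scene. Friction and masses are not known exactly. Their poses are not given: they have to be found in the camera images.
- station: Fixed drilling station. Its frame (used below, mm): origin at bench level (z 0) straight below the centre of the fully seated cradle; x from the open side near the robot to the pocket's back; -y is the feed direction; z up. Seated cradle: x 0, y -4 to 10, z 20. It must cross the step with its centre at x -95 to -60 (clears the cheek, stays on the bed), then go in sideways along +x.
- step (a point): Middle of the feed lane on the step's top edge, station (-70, 100, 20), axes as the station. On its +y side is the dark wooden infeed board, x -145 to 20, y 100 to 340, top z 16; on its -y side the aluminium bed, x -140 to 75, y -96 to 100, top z 20: a sharp 4 mm step up.
- lip (a point): Top front edge of the overhanging lip at mid length, station (29, 0, 51). The lip spans x 29 to 75, y -96 to 100, underside z 41 (21 above the bed), screw heads to z 55; under it the pocket is 16 deep, its back face at x 45.
- stop (a point): Top of the steel end stop across the bed's -y end, station (-70, -79, 41): its face is at y -79, x -140 to 45, 21 mm high. It closes that end of the pocket.
- cheek (a point): Top corner of the short steel cheek that closes the pocket's other end, station (7, 85, 41): face at y 85, back at y 100, x 7 to 45, 21 mm high.
- cradle: Loose wooden cradle, 300 to 650 g, friction about 0.6, needs 2 to 5 N to push, up to 20 N at the step. Base 90 (x) x 150 (y) x 18 mm with plain upright edges, origin at the centre of its underside, z up. On it a trough block, x -22 to 22, y -60 to 60, ridges' tops 40 above the underside. Starts on the infeed board, nose (-y end) to the step, centre at station x -85 to -62, y 195 to 235, up to 0.2 rad from square.
- nose (a point): Top edge of the base at its nose, cradle (0, -75, 18). Below it the underside is bevelled over the last 20 mm, rising to 8 mm at the tip, so that the nose rides up the step when the cradle is pushed from behind, low on its base.
- tail (a point): Top edge of the base at its tail, cradle (0, 75, 18): a plain upright face 90 wide, 18 high, its foot on the board.
- pipe_mid (a point): Centre of the loose cane pipe, 16 mm diameter, 130 mm long, 40 g, lying along y in the cradle's trough, its centre 36 mm above the cradle's underside; at the start within 4 mm of the cradle's middle. y axis along the pipe.
- bur_stand: Bystander: wooden block 70 x 110 x 35 mm with upright steel burs up to 75 mm high, origin at the centre of its underside, standing beyond the infeed board (+x side). Leave alone.
- oil_bottle: Bystander: amber bottle 56 mm diameter, 130 mm high, origin at the centre of its underside. Leave alone.
- brush: Bystander: brush lying on the bench past the bed's end stop (-y side), along its own x. Leave alone.
Mind the look-alikes: they are no part of the job. Leave any turquoise look-alike of the cradle alone.

How it is judged:
On the way, in this order (a step that is already met when the one before it is completed fails the run):
1. the cradle lies flat on the bed, wholly past the step, not yet under the lip (z of cradle in the frame of station between 0.0185 and 0.0225 m and angle between cradle's own z axis and vertical below 0.03 rad and y of cradle in the frame of station below 0.025 m and x of cradle in the frame of station below -0.02 m), for 0.2 s.
2. the cradle is fully home in the pocket under the lip (z of cradle in the frame of station between 0.0185 and 0.0225 m and angle between cradle's own z axis and vertical below 0.03 rad and x of cradle in the frame of station between -0.004 and 0.004 m and y of cradle in the frame of station between -0.007 and 0.013 m and angle between the y axis of cradle and the y axis of station, either way round below 0.05 rad), for 0.2 s.
At the end, for the whole second after the job is handed in: The cradle lies flat on the bed (within 2 degrees), fully home under the lip: within 4 mm of the pocket's back, between stop and cheek, its sides parallel to the pocket within 0.05 rad, at rest; the pipe lies in its trough, no more than 8 mm off sideways and 30 mm lengthwise (all of step 2 and x of pipe_mid in the frame of cradle between -0.008 and 0.008 m and y of pipe_mid in the frame of cradle between -0.03 and 0.03 m and z of pipe_mid in the frame of cradle between 0.03 and 0.044 m and linear speed of cradle below 0.01 m/s); the robot touches nothing.
It fails at once if the cradle is lifted more than 10 mm above the bed (z of cradle in the frame of station above 0.03 m).
It fails at once if the cradle is tipped by more than 0.2 rad (angle between cradle's own z axis and vertical above 0.2 rad).
It fails at once if the pipe leaves its trough (not (x of pipe_mid in the frame of cradle between -0.015 and 0.015 m and y of pipe_mid in the frame of cradle between -0.05 and 0.05 m and z of pipe_mid in the frame of cradle between 0.025 and 0.055 m)).
It fails at once if a bystander is moved by more than 20 mm (distance of any of bur_stand, oil_bottle, brush from where it was at the start of the episode above 0.02 m).
It also fails if it takes over 54 s, if anything falls off the work surface, if the arm or the gripper's body presses on something with over 40 N, if the wrist force passes 120 N, or if a joint passes its speed limit or range.

## Working session

There is one attempt and no reset: what is moved stays moved. The work goes in short steps, Python scripts to look and compute and a tool call to move; the robot and the scene stay as the last step left them, time stands still between calls to the robot, and variables do not carry over. Pictures are saved under pics/ and viewed, at most 10 in all, crops included, and the job is handed in when it is done.

Besides the shell and the picture viewer there is one more tool, called as name(argument=value, ...) on one line, values as JSON. apply_moves: Moves the arm, as the interface text tells. Shift numbers are shares of 15 cm and turn numbers shares of 180 degrees, none past 1 either way. Its arguments: {"type":"object","properties":{"moves":{"type":"array","items":{"type":"array"}},"grip":{"type":"number"},"grip_force":{"type":"number"}},"required":["moves"]}

```bash
mkdir -p pics; ls; python3 - <<'E'
from station import robot
import cv2, numpy as np
for n in("scene","top"):
    cv2.imwrite(f"pics/{n}0.png",robot.get_image(n)); c=robot.get_calibration(n); print(n,np.round(c["mtx"],1).tolist(),c["k1"],np.round(c["T"],3).tolist())
o=robot.get_obs(); print(o["time_s"],o["tcp_pos"],np.round(o["ee_rot"],3).tolist())
E
```

```text
pics
scene [[382.3, 0.0, 280.3], [0.0, 382.3, 211.0], [0.0, 0.0, 1.0]] -0.01674770658732649 [[0.884, -0.397, 0.249, 0.805], [0.468, 0.759, -0.453, -0.423], [-0.009, 0.517, 0.856, 0.834], [0.0, 0.0, 0.0, 1.0]]
top [[546.4, 0.0, 279.8], [0.0, 546.4, 214.9], [0.0, 0.0, 1.0]] 0.03151652951065563 [[0.015, 0.974, -0.228, 0.275], [-1.0, 0.016, 0.002, -0.001], [0.006, 0.228, 0.974, 1.426], [0.0, 0.0, 0.0, 1.0]]
0.1 [0.19173581 0.46146544 0.23088577] [[-0.923, 0.384, -0.0], [0.384, 0.923, -0.001], [-0.0, -0.001, -1.0]]
```

View pics/scene0.png

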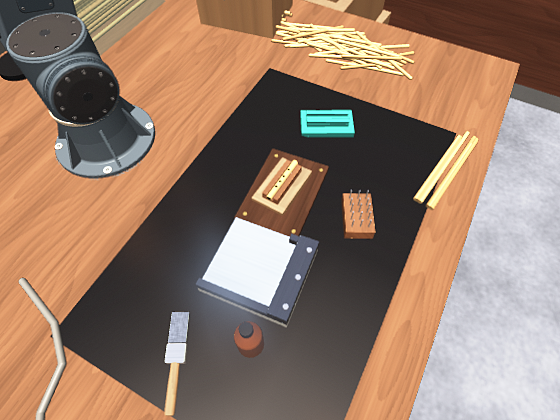

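View pics/top0.png

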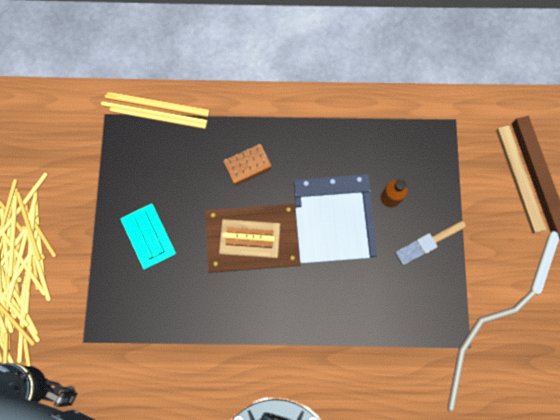

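The wooden cradle at top (250,239) carries the cane pipe and lies on the dark board. The turquoise piece at top (148,237) is the look-alike, so I'll leave it alone. The bed is at about (333,228), with the lip at row 185, the stop at column 373, the bur stand at (247,163), the bottle at (396,193) and the brush at (430,243). I'll confirm with one enlarged crop.

```bash
cat > h.py <<'E'
import numpy as np, cv2
from station import robot
def ray(n,uv):
    c=robot.get_calibration(n); K=c["mtx"];T=c["T"]
    uv=np.atleast_2d(np.float64(uv))
    d=np.stack([(uv[:,0]-K[0,2])/K[0,0],(uv[:,1]-K[1,2])/K[1,1]],1)
    s=d.copy()
    for _ in range(8): s=d/(1+c["k1"]*(s**2).sum(1,keepdims=True))
    v=np.c_[s[:,0],-s[:,1],-np.ones(len(s))]@T[:3,:3].T
    return T[:3,3],v
def plane(n,uv,z):
    o,v=ray(n,uv); return o+v*((z-o[2])/v[:,2])[:,None]
def proj(n,P):
    c=robot.get_calibration(n);K=c["mtx"];T=c["T"]
    p=(np.atleast_2d(P)-T[:3,3])@T[:3,:3]
    s=np.c_[p[:,0],-p[:,1]]/-p[:,2:]
    s=s*(1+c["k1"]*(s**2).sum(1,keepdims=True))
    return s*[K[0,0],K[1,1]]+[K[0,2],K[1,2]]
E
python3 - <<'E'
import cv2
im=cv2.imread("pics/top0.png")[165:285,198:388]
cv2.imwrite("pics/crop0.png",cv2.resize(im,None,fx=4.2,fy=4.2,interpolation=cv2.INTER_CUBIC))
E
```

```text
(no output)
```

View pics/crop0.png

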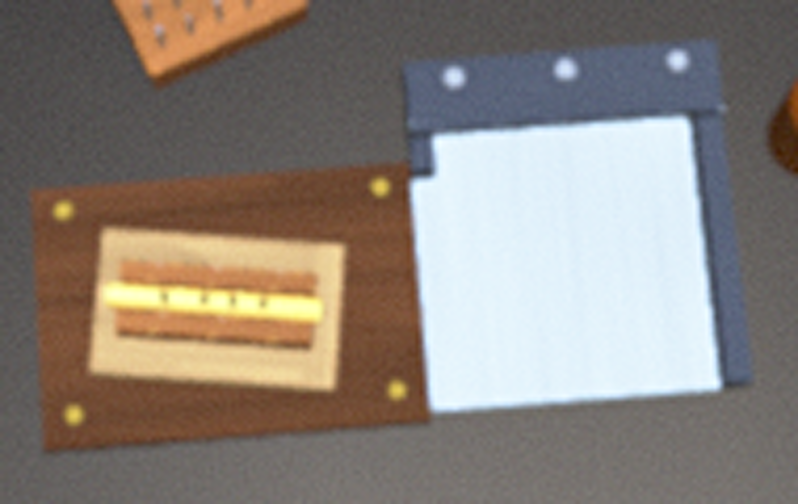

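```bash
cat >> h.py <<'E'
def fit2(A,B):
    a,b=A.mean(0),B.mean(0);x,y=A-a,B-b
    th=np.arctan2((x[:,0]*y[:,1]-x[:,1]*y[:,0]).sum(),(x*y).sum());R=np.array([[np.cos(th),-np.sin(th)],[np.sin(th),np.cos(th)]])
    t=b-R@a; return th,R,t,B-(A@R.T+t)
E
python3 - <<'E'
from h import *
L=[(29,100,51,411,130),(29,-96,51,722,108),(75,100,51,405,62),(75,-96,51,716,40),(-140,100,20,430,411),(-140,-79,20,721,389),(-145,340,16,45,451),(20,340,16,33,189),(-145,100,16,430,422)]
f=lambda x,y:((x+.5)/4.2-.5+198,(y+.5)/4.2-.5+165)
W=np.array([plane("top",f(*l[3:]),l[2]/1e3)[0,:2] for l in L]);A=np.array(L)[:,:2]/1e3
th,R,t,r=fit2(A,W);print("station",th,t,np.round(r*1e3,1).tolist())
C=np.array([plane("top",f(*p),.034)[0,:2] for p in [(101,228),(345,242),(335,390),(89,373)]])
B=np.array([(45,75),(45,-75),(-45,-75),(-45,75)])/1e3
tc,Rc,c,rc=fit2(B,C);print("cradle",tc,c,np.round(rc*1e3,1).tolist())
print("in station",(c-t)@R*1e3, tc-th)
np.save("st.npy",[th,*t])
o=robot.get_obs();print((o["tcp_pos"][:2]-t)@R*1e3)
E
```

```text
station 0.09293276507496795 [ 0.62691313 -0.14563337] [[2.1, -0.5], [1.2, 1.5], [0.2, -0.6], [-0.5, -0.0], [-0.4, 1.1], [-0.4, -0.4], [-0.9, -1.0], [0.4, -1.4], [-1.6, 1.3]]
cradle -0.04797467771364581 [0.53788989 0.0739445 ] [[0.6, 0.9], [1.3, -0.9], [-1.5, -0.4], [-0.5, 0.4]]
in station [-68.2624722  226.89163054] -0.14090744278861375
[-376.96126585  644.86313346]
```

```bash
cat >> h.py <<'E'
def go(x,y,z,yaw=0):
    "full-scale shift/turn from now to station pose (mm); yaw = tool y angle from station x"
    th,*t=np.load("st.npy");R=np.array([[np.cos(th),-np.sin(th)],[np.sin(th),np.cos(th)]])
    o=robot.get_obs();E=o["ee_rot"]
    P=np.r_[R@[x/1e3,y/1e3]+t,z/1e3]
    a=np.arctan2(E[1,1],E[0,1])-th;w=(a-yaw+np.pi)%(2*np.pi)-np.pi
    print("t",round(o["time_s"],2),"st",np.round((o["tcp_pos"][:2]-t)@R*1e3,1),"z",round(o["tcp_pos"][2]*1e3,1),"shift",np.round(E.T@(P-o["tcp_pos"])/.15,3),"turn",round(w/np.pi,4),"F",np.round(o["contact_force"],1),"w",o["gripper_width"],"q6",np.round(o["joints"][5],2))
E
python3 -c "
from h import *
go(-66,340,130)"
```

```text
t 0.1 st [-377.   644.9] z 230.9 shift [-2.783 -0.826  0.673] turn 0.3451 F [-0.2 -1.2 -1.1] w 0.08538251883867376 q6 1.57
```

apply_moves(moves=[[[-0.1,-0.03,0],[0,0,0.034]],[[-0.2,-0.06,0],[0,0,0.069]],[[-0.3,-0.09,0],[0,0,0.104]],[[-0.4,-0.12,0],[0,0,0.138]],[[-0.5,-0.15,0],[0,0,0.172]],[[-0.6,-0.18,0],[0,0,0.207]],[[-0.7,-0.21,0],[0,0,0.242]],[[-0.8,-0.24,0],[0,0,0.276]],[[-0.9,-0.27,0],[0,0,0.31]],[[-1,-0.3,0],[0,0,0.345]]], grip=0, grip_force=60)

```text
time_s: 0.93
tcp_pos: [0.3135, 0.3619, 0.231]
ee_rot: [[-0.088, 0.996, -0.0], [0.996, 0.088, -0.0], [-0.0, -0.0, -1.0]]
contact_force: [0.4, -0.1, 0.5]
gripper_width: 0.0427
grip_force: 0.0
```

```bash
python3 -c "
from h import *
go(-66,340,130)"
```

```text
t 0.93 st [-264.9  534.4] z 231.0 shift [-1.289  1.333  0.674] turn -0.0016 F [ 0.4 -0.1  0.5] w 0.042707155465548506 q6 2.34
```

apply_moves(moves=[[[-0.1,0.1,0],[0,0,0]],[[-0.2,0.2,0],[0,0,0]],[[-0.3,0.3,0],[0,0,0]],[[-0.4,0.4,0],[0,0,0]],[[-0.5,0.5,0],[0,0,0]],[[-0.6,0.6,0],[0,0,0]],[[-0.7,0.7,0],[0,0,0]],[[-0.8,0.8,0],[0,0,0]],[[-0.9,0.9,0],[0,0,0]],[[-1,1,0],[0,0,0]]])

```text
time_s: 1.77
tcp_pos: [0.477, 0.2263, 0.231]
ee_rot: [[-0.093, 0.996, -0.001], [0.996, 0.093, -0.0], [-0.0, -0.001, -1.0]]
contact_force: [-0.1, 1.0, 0.5]
gripper_width: 0.0432
grip_force: 0.0
```

```bash
python3 -c "
from h import *
go(-66,340,45)"
```

```text
t 1.77 st [-114.8  384.3] z 231.0 shift [-0.295  0.326  1.24 ] turn 0.0 F [-0.1  1.   0.5] w 0.04318214044859354 q6 1.92
```

apply_moves(moves=[[[-0.1,0.1,0.05],[0,0,0]],[[-0.2,0.22,0.15],[0,0,0]],[[-0.295,0.326,0.3],[0,0,0]],[[-0.295,0.326,0.45],[0,0,0]],[[-0.295,0.326,0.6],[0,0,0]],[[-0.295,0.326,0.75],[0,0,0]],[[-0.295,0.326,0.85],[0,0,0]],[[-0.295,0.326,0.95],[0,0,0]],[[-0.295,0.326,1],[0,0,0]],[[-0.295,0.326,1],[0,0,0]]])

```text
time_s: 2.6
tcp_pos: [0.5281, 0.1873, 0.0796]
ee_rot: [[-0.093, 0.996, -0.003], [0.996, 0.093, -0.001], [-0.001, -0.003, -1.0]]
contact_force: [-0.7, -0.3, -1.1]
gripper_width: 0.0427
grip_force: 0.0
```

```bash
python3 - <<'E'
from h import *
go(-66,335,20)
im=robot.get_image("scene")[120:260,200:360]
cv2.imwrite("pics/s1.png",cv2.resize(im,None,fx=4,fy=4,interpolation=cv2.INTER_CUBIC))
E
```

```text
t 2.6 st [-67.5 340.7] z 79.6 shift [-0.037  0.011  0.397] turn 0.0001 F [-0.7 -0.3 -1.1] w 0.042708798512212424 q6 1.82
```

View pics/s1.png

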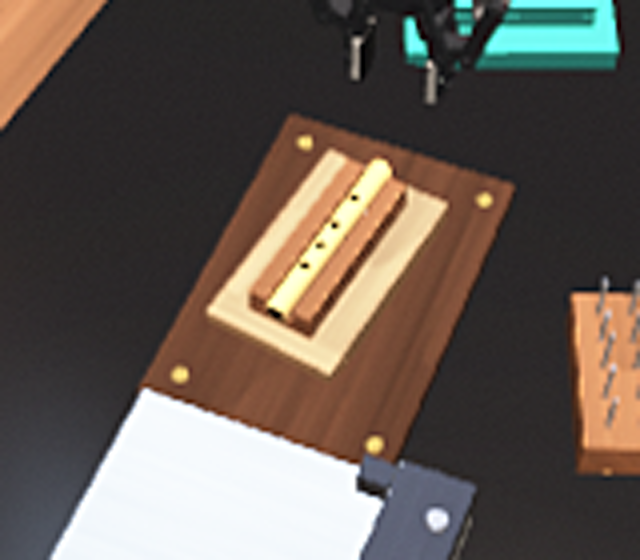

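The picture shows both fingers behind the board's tail end, with tips at crop (357,78) and (432,102). The cradle's tail is clear of them. I'll check the tip height from these pixels.

```bash
python3 - <<'E'
from h import *
th,*t=np.load("st.npy");R=np.array([[np.cos(th),-np.sin(th)],[np.sin(th),np.cos(th)]])
for sx in(-26,26):
  for z in (.080,.085,.090):
    p=np.r_[R@[(-67.5+sx)/1e3,.330]+t,z]; print(sx,z,(proj("scene",p)[0]-[200,120])*4)
E
```

```text
-26 0.08 [350.82445196  81.77014567]
-26 0.085 [350.88476469  76.55044848]
-26 0.09 [350.94558843  71.28561613]
26 0.08 [425.97490006 105.01207257]
26 0.085 [426.36393854  99.83615215]
26 0.09 [426.75634654  94.61495553]
```

apply_moves(moves=[[[0,0.01,0.05],[0,0,0]],[[0,0.01,0.15],[0,0,0]],[[0,0.01,0.25],[0,0,0]],[[0,0.01,0.32],[0,0,0]],[[0,0.01,0.36],[0,0,0]],[[0,0.01,0.385],[0,0,0]],[[-0.02,0.01,0.385],[0,0,0]],[[-0.05,0.01,0.385],[0,0,0]],[[-0.08,0.01,0.385],[0,0,0]],[[-0.1,0.01,0.385],[0,0,0]]])

```text
time_s: 3.48
tcp_pos: [0.5326, 0.1723, 0.0242]
ee_rot: [[-0.093, 0.996, 0.001], [0.996, 0.093, 0.0], [0.0, 0.001, -1.0]]
contact_force: [-0.5, -0.8, -0.9]
gripper_width: 0.0426
grip_force: 0.0
```

```bash
python3 -c "
from h import *
go(-66,255,20)"
```

```text
t 3.48 st [-64.4 325.3] z 24.2 shift [-0.469 -0.01   0.028] turn -0.0 F [-0.5 -0.8 -0.9] w 0.04257270264825244 q6 1.79
```

apply_moves(moves=[[[-0.02,-0.01,0.02],[0,0,0]],[[-0.05,-0.01,0.02],[0,0,0]],[[-0.08,-0.01,0.02],[0,0,0]],[[-0.12,-0.01,0.02],[0,0,0]],[[-0.16,-0.01,0.02],[0,0,0]],[[-0.2,-0.01,0.02],[0,0,0]],[[-0.24,-0.01,0.02],[0,0,0]],[[-0.28,-0.01,0.02],[0,0,0]],[[-0.32,-0.01,0.02],[0,0,0]],[[-0.35,-0.01,0.02],[0,0,0]]])

```text
time_s: 4.32
tcp_pos: [0.5355, 0.1197, 0.0206]
ee_rot: [[-0.093, 0.996, -0.0], [0.996, 0.093, -0.0], [-0.0, -0.0, -1.0]]
contact_force: [-1.9, 2.7, -0.6]
gripper_width: 0.0426
grip_force: 1.4
```

```bash
python3 - <<'E'
from h import *
go(-66,255,20)
im=robot.get_image("top")[165:285,198:388]
cv2.imwrite("pics/t2.png",cv2.resize(im,None,fx=4.2,fy=4.2,interpolation=cv2.INTER_CUBIC))
E
```

```text
t 4.32 st [-66.4 272.7] z 20.6 shift [-0.118  0.002  0.004] turn -0.0 F [-1.9  2.7 -0.6] w 0.042562230948070955 q6 1.7
```

View pics/t2.png

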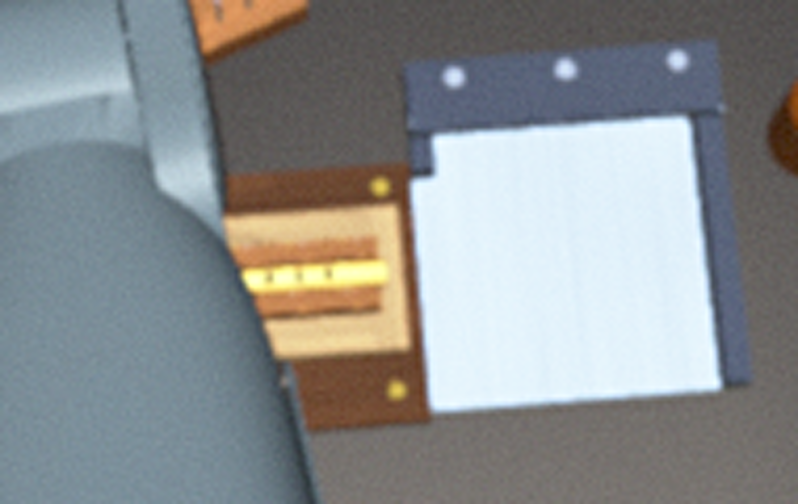

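The cradle is now square, with nose corners at crop (398,205) and (411,350), just short of the step.

```bash
python3 - <<'E'
from h import *
th,*t=np.load("st.npy");R=np.array([[np.cos(th),-np.sin(th)],[np.sin(th),np.cos(th)]])
f=lambda x,y:((x+.5)/4.2-.5+198,(y+.5)/4.2-.5+165)
for p in((398,205),(411,350)): print((plane("top",f(*p),.034)[0,:2]-t)@R*1e3)
E
```

```text
[-12.00267861 110.54052467]
[-103.78916318  110.21537327]
```

apply_moves(moves=[[[-0.03,-0.005,0],[0,0,0]],[[-0.06,-0.01,0],[0,0,0]],[[-0.09,-0.015,0],[0,0,0]],[[-0.12,-0.02,0],[0,0,0]],[[-0.15,-0.025,0],[0,0,0]],[[-0.18,-0.03,0],[0,0,0]],[[-0.21,-0.035,0],[0,0,0]],[[-0.24,-0.04,0],[0,0,0]],[[-0.27,-0.04,0],[0,0,0]],[[-0.3,-0.04,0],[0,0,0]]])

```text
time_s: 5.2
tcp_pos: [0.5337, 0.0747, 0.0206]
ee_rot: [[-0.093, 0.996, -0.0], [0.996, 0.093, -0.0], [-0.0, -0.0, -1.0]]
contact_force: [-0.9, 4.0, 1.2]
gripper_width: 0.0428
grip_force: 1.7
```

apply_moves(moves=[[[-0.03,0,0],[0,0,0]],[[-0.06,0,0],[0,0,0]],[[-0.09,0,0],[0,0,0]],[[-0.12,0,0],[0,0,0]],[[-0.15,0,0],[0,0,0]],[[-0.18,0,0],[0,0,0]],[[-0.21,0,0],[0,0,0]],[[-0.24,0,0],[0,0,0]],[[-0.27,0,0],[0,0,0]],[[-0.3,0,0],[0,0,0]]])

```text
time_s: 6.03
tcp_pos: [0.5379, 0.0299, 0.0206]
ee_rot: [[-0.093, 0.996, 0.0], [0.996, 0.093, 0.0], [0.0, 0.0, -1.0]]
contact_force: [-0.2, 4.4, 2.2]
gripper_width: 0.0426
grip_force: 2.1
```

```bash
python3 - <<'E'
from h import *
go(-70,91.5,20)
im=robot.get_image("top")[165:285,198:388]
cv2.imwrite("pics/t3.png",cv2.resize(im,None,fx=4.2,fy=4.2,interpolation=cv2.INTER_CUBIC))
E
```

```text
t 6.03 st [-72.3 183. ] z 20.6 shift [-0.61   0.015  0.004] turn 0.0001 F [-0.2  4.4  2.2] w 0.042597926688839875 q6 1.53
```

View pics/t3.png

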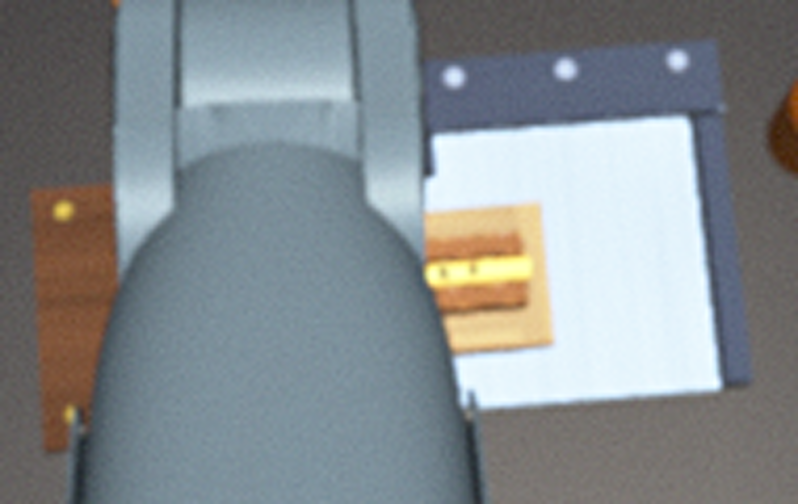

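The cradle rode over the step cleanly. Its nose corners are at crop (541,204) and (552,345), and the pipe is still in the trough. I'll keep pushing.

apply_moves(moves=[[[-0.03,0,0],[0,0,0]],[[-0.06,0,0],[0,0,0]],[[-0.09,0,0],[0,0,0]],[[-0.12,0,0],[0,0,0]],[[-0.15,0,0],[0,0,0]],[[-0.18,0,0],[0,0,0]],[[-0.21,0,0],[0,0,0]],[[-0.24,0,0],[0,0,0]],[[-0.27,0,0],[0,0,0]],[[-0.3,0,0],[0,0,0]]])

```text
time_s: 6.92
tcp_pos: [0.5421, -0.0149, 0.0206]
ee_rot: [[-0.093, 0.996, 0.0], [0.996, 0.093, 0.0], [0.0, 0.0, -1.0]]
contact_force: [-0.8, 3.7, 3.7]
gripper_width: 0.0426
grip_force: 2.3
```

apply_moves(moves=[[[-0.03,0,0],[0,0,0]],[[-0.06,0,0],[0,0,0]],[[-0.09,0,0],[0,0,0]],[[-0.12,0,0],[0,0,0]],[[-0.15,0,0],[0,0,0]],[[-0.18,0,0],[0,0,0]],[[-0.21,0,0],[0,0,0]],[[-0.24,0,0],[0,0,0]],[[-0.265,0,0],[0,0,0]],[[-0.28,0,0],[0,0,0]]])

```text
time_s: 7.75
tcp_pos: [0.546, -0.0569, 0.0205]
ee_rot: [[-0.093, 0.996, -0.0], [0.996, 0.093, -0.0], [-0.0, -0.0, -1.0]]
contact_force: [-0.8, 4.3, 3.2]
gripper_width: 0.0429
grip_force: 2.4
```

```bash
python3 - <<'E'
from h import *
go(-70,91.5,20)
im=robot.get_image("top")[165:285,198:388]
cv2.imwrite("pics/t4.png",cv2.resize(im,None,fx=4.2,fy=4.2,interpolation=cv2.INTER_CUBIC))
E
```

```text
t 7.75 st [-72.4  95.9] z 20.5 shift [-0.029  0.016  0.003] turn -0.0 F [-0.8  4.3  3.2] w 0.04290995950074903 q6 1.37
```

View pics/t4.png

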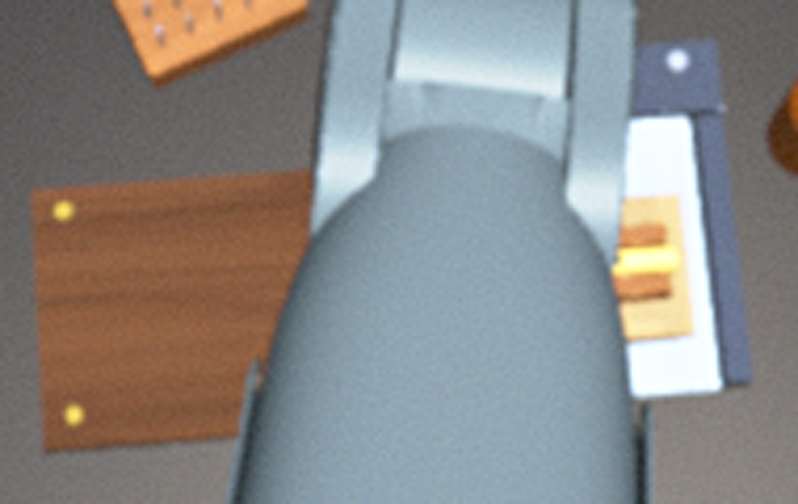

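The nose is at crop (679,196) and (691,336), a little short of the stop. I'll work out the gap.

```bash
python3 - <<'E'
from h import *
th,*t=np.load("st.npy");R=np.array([[np.cos(th),-np.sin(th)],[np.sin(th),np.cos(th)]])
f=lambda x,y:((x+.5)/4.2-.5+198,(y+.5)/4.2-.5+165)
g=lambda p,z:(plane("top",f(*p),z)[0,:2]-t)@R*1e3
for p in((679,196),(691,336)): print(g(p,.038))
for p in((702,196),(716,336)): print("stop",g(p,.041),g(p,.02))
E
```

```text
[-20.64136088 -64.00692264]
[-109.0008332   -61.50381312]
stop [-22.42266843 -77.7101837 ] [-17.65016939 -81.57119159]
stop [-110.66576176  -76.22927791] [-107.23167238  -80.06782445]
```

apply_moves(moves=[[[-0.01,0,0],[0,0,0]],[[-0.025,0,0],[0,0,0]],[[-0.04,0,0],[0,0,0]],[[-0.045,0,0],[0,0,0]],[[-0.045,0,0],[0,0,0]],[[-0.045,0,0],[0,0,0]],[[-0.02,0,0],[0,0,0]],[[0.05,0,0],[0,0,0]],[[0.1,0,0],[0,0,0]],[[0.15,0,-0.05],[0,0,0]]])

```text
time_s: 8.63
tcp_pos: [0.5428, -0.0327, 0.0272]
ee_rot: [[-0.093, 0.996, -0.002], [0.996, 0.093, 0.0], [0.0, -0.002, -1.0]]
contact_force: [-1.1, 0.9, -0.8]
gripper_width: 0.0432
grip_force: 0.0
```

```bash
python3 - <<'E'
from h import *
go(-190,4,160,np.pi/2)
E
```

```text
t 8.63 st [-73.3 120.2] z 27.2 shift [-0.774 -0.781 -0.884] turn -0.4998 F [-1.1  0.9 -0.8] w 0.04321241198281892 q6 1.42
```

apply_moves(moves=[[[0.03,0,-0.15],[0,0,0]],[[0.05,0,-0.35],[0,0,0]],[[0.05,-0.05,-0.55],[0,0,-0.03]],[[0.05,-0.1,-0.7],[0,0,-0.065]],[[0.05,-0.2,-0.75],[0,0,-0.1]],[[0,-0.3,-0.75],[0,0,-0.135]],[[-0.1,-0.4,-0.75],[0,0,-0.17]],[[-0.2,-0.5,-0.75],[0,0,-0.205]],[[-0.35,-0.55,-0.75],[0,0,-0.24]],[[-0.5,-0.6,-0.75],[0,0,-0.275]]])

```text
time_s: 9.47
tcp_pos: [0.4607, -0.1168, 0.1414]
ee_rot: [[-0.821, 0.57, 0.001], [0.57, 0.821, -0.0], [-0.001, 0.0, -1.0]]
contact_force: [0.3, -0.6, -0.1]
gripper_width: 0.0428
grip_force: 0.0
```

```bash
python3 - <<'E'
from h import *
go(-155,4,140,np.pi/2)
E
```

```text
t 9.47 st [-162.9   44.1] z 141.4 shift [-0.212 -0.171  0.009] turn -0.2227 F [ 0.3 -0.6 -0.1] w 0.04280923458096051 q6 0.36
```

apply_moves(moves=[[[-0.05,-0.03,0],[0,0,-0.035]],[[-0.1,-0.06,0],[0,0,-0.07]],[[-0.15,-0.1,0],[0,0,-0.105]],[[-0.19,-0.13,0],[0,0,-0.14]],[[-0.19,-0.16,0],[0,0,-0.175]],[[-0.19,-0.16,0],[0,0,-0.21]],[[-0.19,-0.16,0],[0,0,-0.2235]],[[-0.19,-0.16,0],[0,0,-0.2235]],[[-0.19,-0.16,0],[0,0,-0.2235]],[[-0.19,-0.16,0],[0,0,-0.2235]]])

```text
time_s: 10.3
tcp_pos: [0.4708, -0.1526, 0.1408]
ee_rot: [[-0.996, -0.087, 0.0], [-0.087, 0.996, -0.0], [-0.0, -0.0, -1.0]]
contact_force: [0.7, -0.3, 0.9]
gripper_width: 0.0425
grip_force: 0.0
```

```bash
python3 - <<'E'
from h import *
go(-155,4,20,np.pi/2)
im=robot.get_image("top")[165:285,198:388]
cv2.imwrite("pics/t5.png",cv2.resize(im,None,fx=4.2,fy=4.2,interpolation=cv2.INTER_CUBIC))
im=robot.get_image("scene")[180:340,170:370]
cv2.imwrite("pics/s5.png",cv2.resize(im,None,fx=3.7,fy=3.7,interpolation=cv2.INTER_CUBIC))
E
```

```text
t 10.3 st [-156.1    7.6] z 140.8 shift [-0.007 -0.024  0.806] turn -0.0019 F [ 0.7 -0.3  0.9] w 0.0425150921903946 q6 -0.4
```

View pics/s5.png

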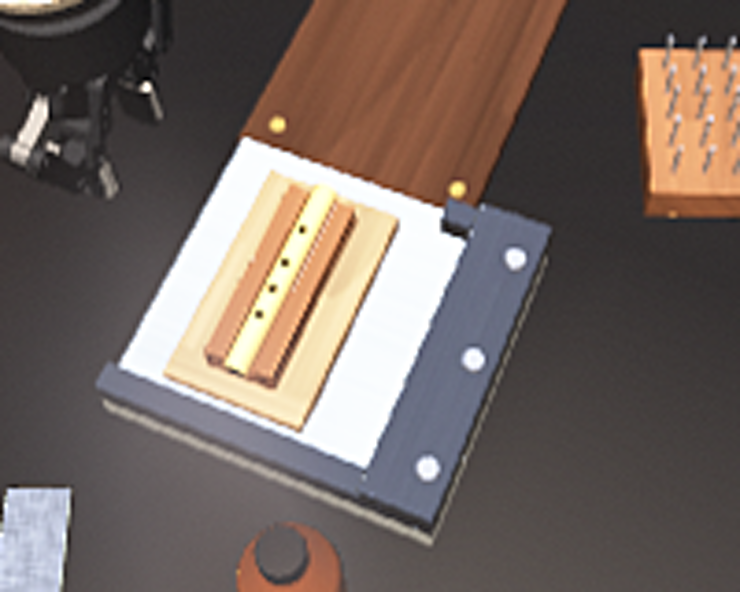

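The cradle lies flat on the bed, with corners at crop (272,172), (398,222), (300,430) and (165,375). The pipe is in its trough and the fingers are clear.

```bash
python3 - <<'E'
from h import *
th,*t=np.load("st.npy");R=np.array([[np.cos(th),-np.sin(th)],[np.sin(th),np.cos(th)]])
f=lambda x,y:((x+.5)/3.7-.5+170,(y+.5)/3.7-.5+180)
g=lambda p,z:(plane("scene",f(*p),z)[0,:2]-t)@R
C=np.array([g(p,.038) for p in((272,172),(398,222),(300,430),(165,375))])
B=np.array([(-45,75),(45,75),(45,-75),(-45,-75)])/1e3
a,_,c,r=fit2(B,C);print(a,c*1e3,np.round(r*1e3,1).tolist())
print("lip(29,100)",g((482,206),.051)*1e3,"lip(29,-96)",g((366,490),.051)*1e3,"bed(-140,100)",g((243,137),.02)*1e3)
E
```

```text
-0.0030225670958398424 [-60.36211718   1.46744366] [[0.3, -0.3], [-0.8, -2.4], [-0.6, 1.5], [1.1, 1.2]]
lip(29,100) [30.83770131 98.11421909] lip(29,-96) [ 35.18711596 -93.03574792] bed(-140,100) [-140.03053558  101.32966513]
```

apply_moves(moves=[[[0,-0.025,0.1],[0,0,-0.002]],[[0,-0.025,0.25],[0,0,-0.002]],[[0,-0.025,0.4],[0,0,-0.002]],[[0,-0.025,0.55],[0,0,-0.002]],[[0,-0.025,0.67],[0,0,-0.002]],[[0,-0.025,0.75],[0,0,-0.002]],[[0,-0.025,0.78],[0,0,-0.002]],[[0,-0.025,0.79],[0,0,-0.002]],[[0,-0.025,0.79],[0,0,-0.002]],[[0,-0.025,0.79],[0,0,-0.002]]])

```text
time_s: 11.23
tcp_pos: [0.4716, -0.1569, 0.0229]
ee_rot: [[-0.996, -0.094, 0.001], [-0.094, 0.996, -0.0], [-0.001, -0.0, -1.0]]
contact_force: [-0.7, -0.0, 1.3]
gripper_width: 0.0426
grip_force: 0.0
```

```bash
python3 - <<'E'
from h import *
go(-56,3,21,np.pi/2)
E
```

```text
t 11.23 st [-155.7    3.2] z 22.9 shift [-0.664 -0.002  0.013] turn 0.0005 F [-0.7 -0.   1.3] w 0.042639636313620305 q6 -0.42
```

apply_moves(moves=[[[-0.04,0,0.01],[0,0,0]],[[-0.1,0,0.01],[0,0,0]],[[-0.15,0,0.01],[0,0,0]],[[-0.18,0,0.01],[0,0,0]],[[-0.21,0,0.01],[0,0,0]],[[-0.24,0,0.01],[0,0,0]],[[-0.27,0,0.01],[0,0,0]],[[-0.3,0,0.01],[0,0,0]],[[-0.33,0,0.01],[0,0,0]],[[-0.36,0,0.01],[0,0,0]]])

```text
time_s: 12.07
tcp_pos: [0.525, -0.1515, 0.0204]
ee_rot: [[-0.996, -0.095, -0.0], [-0.095, 0.996, 0.0], [0.0, 0.0, -1.0]]
contact_force: [-3.0, -0.7, 0.0]
gripper_width: 0.0427
grip_force: 1.4
```

apply_moves(moves=[[[-0.03,0,0],[0,0,0]],[[-0.06,0,0],[0,0,0]],[[-0.09,0,0],[0,0,0]],[[-0.12,0,0],[0,0,0]],[[-0.15,0,0],[0,0,0]],[[-0.18,0,0],[0,0,0]],[[-0.21,0,0],[0,0,0]],[[-0.23,0,0],[0,0,0]],[[-0.24,0,0],[0,0,0]],[[-0.25,0,0],[0,0,0]]])

```text
time_s: 12.9
tcp_pos: [0.5623, -0.1481, 0.0206]
ee_rot: [[-0.996, -0.095, -0.0], [-0.095, 0.996, -0.0], [0.0, -0.0, -1.0]]
contact_force: [-3.7, -0.5, -0.6]
gripper_width: 0.0428
grip_force: 1.4
```

```bash
python3 - <<'E'
from h import *
go(-56,3,21,np.pi/2)
im=robot.get_image("scene")[180:340,170:370]
cv2.imwrite("pics/s6.png",cv2.resize(im,None,fx=3.7,fy=3.7,interpolation=cv2.INTER_CUBIC))
E
```

```text
t 12.9 st [-64.6   3.6] z 20.6 shift [-0.057 -0.004 -0.003] turn 0.0006 F [-3.7 -0.5 -0.6] w 0.0428106344861947 q6 -0.35
```

View pics/s6.png

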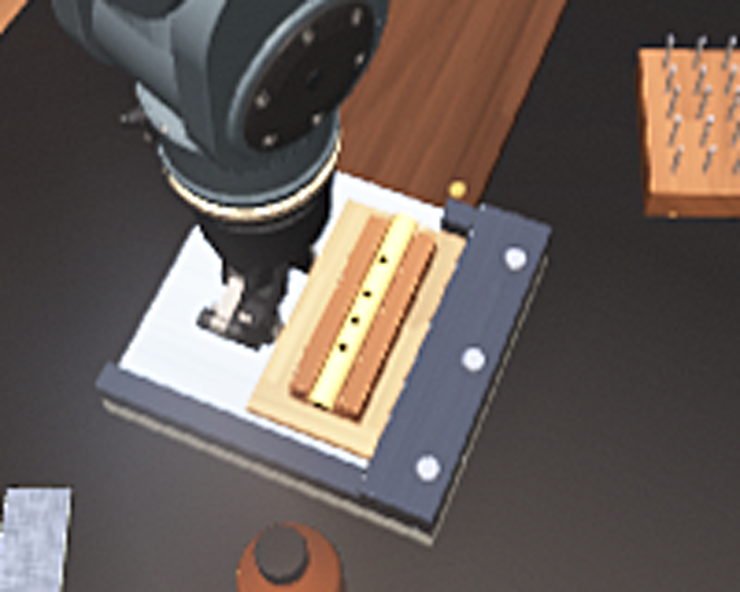

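The long edge is going under the lip between the stop and the cheek, square, and the force is still only sliding friction. Now I'll push slowly until it meets the back of the pocket.

apply_moves(moves=[[[-0.01,0,0],[0,0,0]],[[-0.02,0,0],[0,0,0]],[[-0.03,0,0],[0,0,0]],[[-0.035,0,0],[0,0,0]],[[-0.04,0,0],[0,0,0]],[[-0.045,0,0],[0,0,0]],[[-0.05,0,0],[0,0,0]],[[-0.055,0,0],[0,0,0]],[[-0.06,0,0],[0,0,0]],[[-0.06,0,0],[0,0,0]]])

```text
time_s: 13.78
tcp_pos: [0.5706, -0.1472, 0.0205]
ee_rot: [[-0.996, -0.094, -0.001], [-0.094, 0.996, -0.0], [0.001, 0.0, -1.0]]
contact_force: [-6.8, -0.1, 4.8]
gripper_width: 0.0428
grip_force: 3.7
```

apply_moves(moves=[[[-0.003,0,0],[0,0,0]],[[-0.006,0,0],[0,0,0]],[[-0.009,0,0],[0,0,0]],[[-0.012,0,0],[0,0,0]],[[-0.015,0,0],[0,0,0]],[[-0.017,0,0],[0,0,0]],[[-0.02,0,0],[0,0,0]],[[-0.02,0,0],[0,0,0]],[[-0.02,0,0],[0,0,0]],[[-0.02,0,0],[0,0,0]]])

```text
time_s: 14.62
tcp_pos: [0.5707, -0.1471, 0.0203]
ee_rot: [[-0.996, -0.094, -0.006], [-0.094, 0.996, -0.0], [0.006, 0.0, -1.0]]
contact_force: [-27.1, -2.0, 18.9]
gripper_width: 0.0429
grip_force: 13.5
```

The arm has stalled with 27 N at x about -56, so the cradle is against the back. I'll back off straight, then rise.

apply_moves(moves=[[[0.02,0,0],[0,0,0]],[[0.04,0,0],[0,0,0]],[[0.08,0,0],[0,0,0]],[[0.15,0,0],[0,0,0]],[[0.25,0,0],[0,0,0]],[[0.38,0,0],[0,0,0]],[[0.5,0,-0.15],[0,0,0]],[[0.6,0,-0.35],[0,0,0]],[[0.7,0,-0.55],[0,0,0]],[[0.7,0,-0.65],[0,0,0]]])

```text
time_s: 15.45
tcp_pos: [0.4683, -0.1573, 0.1212]
ee_rot: [[-0.996, -0.094, 0.002], [-0.094, 0.996, -0.001], [-0.002, -0.001, -1.0]]
contact_force: [1.8, -0.6, 1.2]
gripper_width: 0.0425
grip_force: 0.0
```

```bash
python3 - <<'E'
from h import *
go(-56,3,21,np.pi/2)
im=robot.get_image("scene")[180:340,170:370]
cv2.imwrite("pics/s7.png",cv2.resize(im,None,fx=3.7,fy=3.7,interpolation=cv2.INTER_CUBIC))
E
```

```text
t 15.45 st [-159.     3.1] z 121.2 shift [-0.685 -0.001  0.67 ] turn 0.0004 F [ 1.8 -0.6  1.2] w 0.04254884204730212 q6 -0.42
```

View pics/s7.png

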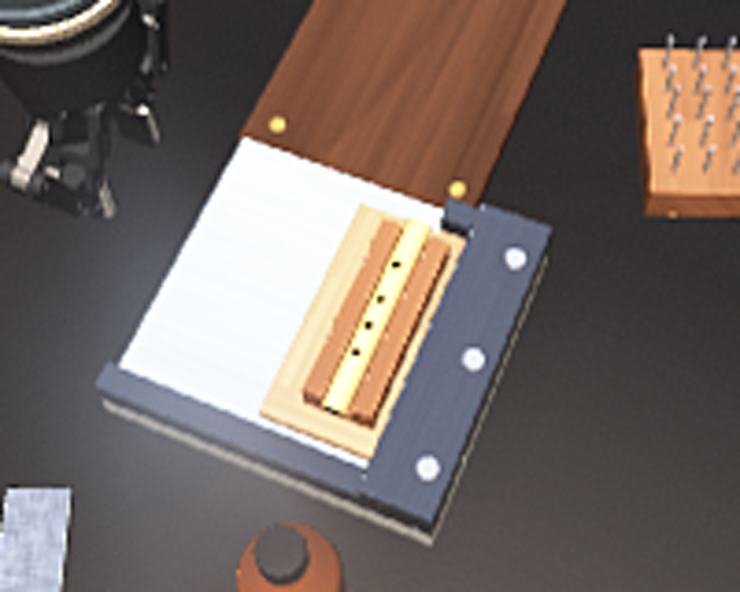

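The cradle sits under the lip, with visible corners at crop (360,204) and (260,414). The pipe is in its trough and the gripper is clear. One numeric check before handing in.

```bash
python3 - <<'E'
from h import *
th,*t=np.load("st.npy");R=np.array([[np.cos(th),-np.sin(th)],[np.sin(th),np.cos(th)]])
f=lambda x,y:((x+.5)/3.7-.5+170,(y+.5)/3.7-.5+180)
a,b=[(plane("scene",f(*p),.038)[0,:2]-t)@R*1e3 for p in((360,204),(260,414))]
print(a,b,"yaw",np.arctan2(-(a-b)[0],(a-b)[1]))
E
```

```text
[-43.19036126  76.5521819 ] [-41.86989578 -72.3098562 ] yaw 0.008870165064539866
```

```bash
python3 -c "
from station import robot
print(robot.sign_off())"
```

```text
the job is handed in; nothing more can be done
None
```

The job is handed in: the cradle is against the back of the pocket under the lip and square to within about 0.01 rad, with the pipe in its trough, the gripper clear and the bystanders untouched, though the sign-off gave no verdict and the cradle crossed the step at about x -58 to -65, near the -60 limit.

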